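# Load the reaction vessels into the colour-coded caddy

## Robot

A 6-joint arm with a two-finger parallel gripper is mounted at the origin on the work surface. World frame = base frame: x ahead of the robot, y to its left, z up, the work surface at z = 0. Lengths are in m, angles in degrees, forces in N, time in s.
With the tool pointing down it reaches from about 0.4 to 0.825 m from the base axis. Payload 7 kg.
Tool frame: the origin (TCP) lies midway between the tips of the shut fingers; the grasp point (between the pads) lies 19 mm behind it; z points along the fingers, y is the line along which they close (so a half turn about z gives the same grasp; the last joint's range is limited). The gripper opens to 88 mm and grips with 3 to 60 N. Pads are 19 mm wide; open, the fingers measure 130 mm over their backs; the gripper's body (78 mm by 193 mm) begins 47 mm behind the grasp point.
Start: joints at [88.069, 20.546, 0.682, 0, -70.136, -16.507], TCP at [0.213, 0.64, 0.227] pointing down, gripper open.
Joint ranges: [-176.03, 176.03], [-82.01, 121.73], [-58.28, 71.71], [-173.87, 95.51], [-174.79, -0.11], [-173.66, 173.66]. Speed limits (degrees/s): [136.94, 136.94, 172.46, 180, 180, 180].

## Interface

Orientations are given as a 3x3 rotation matrix whose columns are the frame's x, y, z axes.
In Python, from rig import robot gives the robot as it stands. Calls block until the motion is done:
- robot.goto(position, orientation): joint-space move of the TCP to a pose.
- robot.servo_line(position, ori=None, speed=0.15): straight line of the TCP; ori=None keeps the orientation; speed is the mean speed in m/s.
- robot.movej(angles): joint-space move.
- robot.move_gripper(opening): opening from 0.0 (shut) to 1.0 (fully open); the grip force is fixed at half the most; returns when the fingers have stopped.
- robot.dwell(seconds).
- robot.ik(position, orientation): joint angles nearest the present ones, or None.
- robot.grab_frame(name): name is "scene" or "top" or "wrist"; returns (picture, depth): 480x640x3 uint8, red, green, blue; 480x640 float32, m along the optical axis (not along the pixel's ray), 0 where there is no reading.
- robot.camera_info(name): a dict with "vfov" (degrees; the focal length in pixels is half the picture's height over the tangent of half this angle, whatever the lens; pixels are square), "cx", "cy" (the principal point, pixels), "view" (4x4, takes a point from world to camera coordinates); the wrist camera has in their place "T_tool_cam" (4x4, takes a point from camera to tool coordinates, whose origin is the TCP and whose axes are the flange's). Camera axes: x right, y down, z forward; pixel columns grow to the right and rows downward; lengths in m; the calibration is good to about 2 mm. A picture is of the moment at which its call begins: read the wrist's pose just before it. camera_info takes no time and is no camera call.
A pose or a line that the arm cannot do raises robot.Unreachable and nothing moves.
- robot.job_done(): hands the job in; it is judged then, once.
Readings, each from a call of its own:
- robot.read_t(): time.
- robot.read_qpos(): joint angles.
- robot.read_qvel(): joint speeds.
- robot.read_effort(): joint torques, N m.
- robot.read_position(): TCP position.
- robot.read_tcp_rot(): TCP orientation.
- robot.read_force(): force on the tool from outside, world axes, zero at the start.
- robot.read_ft_torque(): the same for the moment, N m.
- robot.read_grip_width(): opening from 0.0 (shut) to 1.0 (fully open).
- robot.read_finger_force(): force on a finger pad.
Only numpy, scipy, OpenCV 4.12 (cv2) and the standard library are available. Lean on these libraries where they do the work, as an engineer would, in place of code of your own. Each camera call takes 0.05 s, during which the arm holds its last target. There are 200 camera calls.

## Task

Collect the four capped reaction vessels with red, blue, yellow and green collars into the white caddy, each standing upright in the nest of its own colour, without ever tipping a vessel over. Leave the black-collared vessel and the uncapped blue-collared one where they stand on the bench.

Things in the scene. Friction and masses are not known exactly. Their poses are not given: they have to be found in the camera images.
- red_vessel: closed round steel reaction vessel with a red collar, about 350 g, standing upright: body 46 mm across from the underside to 62 mm, red collar 52 mm across from 62 to 76 mm, plain round steel cap knob 28 mm across from 76 mm up to the top at 112 mm. Origin: centre of the underside, z up along its axis. Easily gripped by the knob from above
- blue_vessel: closed round steel reaction vessel with a blue collar, about 350 g, standing upright: body 46 mm across from the underside to 62 mm, blue collar 52 mm across from 62 to 76 mm, plain round steel cap knob 28 mm across from 76 mm up to the top at 112 mm. Origin: centre of the underside, z up along its axis. Easily gripped by the knob from above
- yellow_vessel: closed round steel reaction vessel with a yellow collar, about 350 g, standing upright: body 46 mm across from the underside to 62 mm, yellow collar 52 mm across from 62 to 76 mm, plain round steel cap knob 28 mm across from 76 mm up to the top at 112 mm. Origin: centre of the underside, z up along its axis. Easily gripped by the knob from above
- green_vessel: closed round steel reaction vessel with a green collar, about 350 g, standing upright: body 46 mm across from the underside to 62 mm, green collar 52 mm across from 62 to 76 mm, plain round steel cap knob 28 mm across from 76 mm up to the top at 112 mm. Origin: centre of the underside, z up along its axis. Easily gripped by the knob from above
- red_nest: shallow red round cup, fixed on the floor of the white caddy: 74 mm outside, 64 mm inside, floor 4 mm thick, rim 12 mm high, for one vessel standing in it. Origin: centre of its underside (6 mm above the bench), z up. The four nests sit two by two, 86 mm apart, colours in any arrangement, in a square white caddy 200 mm wide with 30 mm high walls and a low grip flange on two sides; the caddy does not move
- blue_nest: shallow blue round cup, fixed on the floor of the white caddy: 74 mm outside, 64 mm inside, floor 4 mm thick, rim 12 mm high, for one vessel standing in it. Origin: centre of its underside (6 mm above the bench), z up. The four nests sit two by two, 86 mm apart, colours in any arrangement, in a square white caddy 200 mm wide with 30 mm high walls and a low grip flange on two sides; the caddy does not move
- yellow_nest: shallow yellow round cup, fixed on the floor of the white caddy: 74 mm outside, 64 mm inside, floor 4 mm thick, rim 12 mm high, for one vessel standing in it. Origin: centre of its underside (6 mm above the bench), z up. The four nests sit two by two, 86 mm apart, colours in any arrangement, in a square white caddy 200 mm wide with 30 mm high walls and a low grip flange on two sides; the caddy does not move
- green_nest: shallow green round cup, fixed on the floor of the white caddy: 74 mm outside, 64 mm inside, floor 4 mm thick, rim 12 mm high, for one vessel standing in it. Origin: centre of its underside (6 mm above the bench), z up. The four nests sit two by two, 86 mm apart, colours in any arrangement, in a square white caddy 200 mm wide with 30 mm high walls and a low grip flange on two sides; the caddy does not move
- black_vessel: look-alike that stays: same closed steel vessel, shape and size as the others, but with a black collar and no nest. Origin: centre of its underside, z up; 112 mm tall
- open_vessel: look-alike that stays: an empty, uncapped vessel with a blue collar but no knob, open mouth 34 mm across, seen dark from above; 46 mm body, 52 mm collar, 76 mm tall. Origin: centre of its underside, z up
Mind the look-alikes: they are no part of the job. Leave any purple look-alike of the yellow_vessel alone.

How it is judged:
By the outcome, as a careful person would: the job done as asked, in the order asked, and still so for the second after the job is handed in, with the robot touching nothing.
It also fails if it takes over 109 s, if anything falls off the work surface, if the arm or the gripper's body presses on something with over 40 N, if the wrist force passes 120 N, or if a joint passes its speed limit or range.

## Working session

There is one attempt and no reset: what is moved stays moved. The work goes in short steps, each a Python script; the robot and the scene stay as the last script left them, time stands still between calls to the robot, and variables do not carry over. Pictures are saved under pics/ and viewed, at most 14 in all, crops included, and the job is handed in when it is done.

```bash
mkdir -p pics; ls
python3 - <<'E'
from rig import robot
import cv2,numpy as np
for n in("top","scene"):
    p,d=robot.grab_frame(n); cv2.imwrite(f"pics/{n}0.png",p[:,:,::-1]); np.savez(f"{n}0.npz",p=p,d=d)
    print(n,robot.camera_info(n),(d==0).mean())
print(robot.camera_info("wrist"),robot.read_t(),robot.read_tcp_rot())
E
```

```text
pics
top {'vfov': 46.70136449714236, 'cx': 319.90427620342484, 'cy': 231.28222640673, 'view': array([[ 5.21742006e-03, -9.99930430e-01, -1.05789187e-02,
         3.30807507e-04],
       [-9.83037394e-01, -3.18920511e-03, -1.83377510e-01,
         4.82681386e-01],
       [ 1.83331015e-01,  1.13562302e-02, -9.82985643e-01,
         1.10021346e+00],
       [ 0.00000000e+00,  0.00000000e+00,  0.00000000e+00,
         1.00000000e+00]])} 0.003990885416666667
scene {'vfov': 42.60828732079674, 'cx': 324.42477470382335, 'cy': 237.46807540109575, 'view': array([[-0.87224904,  0.4887014 , -0.01877652,  0.42757002],
       [ 0.29874385,  0.50202366, -0.81161836, -0.12788148],
       [-0.38721278, -0.7135427 , -0.58388619,  1.34926463],
       [ 0.        ,  0.        ,  0.        ,  1.        ]])} 0.0039453125
{'vfov': 69.22186561558075, 'cx': 319.7294849273397, 'cy': 232.9633532339778, 'T_tool_cam': array([[ 6.61711520e-04, -9.58413680e-01, -2.85381816e-01,
         7.81421147e-02],
       [ 9.99999719e-01,  7.34341688e-04, -1.47492877e-04,
        -1.89121556e-03],
       [ 3.50926955e-04, -2.85381638e-01,  9.58413897e-01,
        -1.57999223e-01],
       [ 0.00000000e+00,  0.00000000e+00,  0.00000000e+00,
         1.00000000e+00]])} 0.1 [[ 9.48645700e-01 -3.16340371e-01 -3.26672765e-04]
 [-3.16340507e-01 -9.48644635e-01 -1.42848631e-03]
 [ 1.41991523e-04  1.45846722e-03 -9.99998926e-01]]
```

View pics/top0.png

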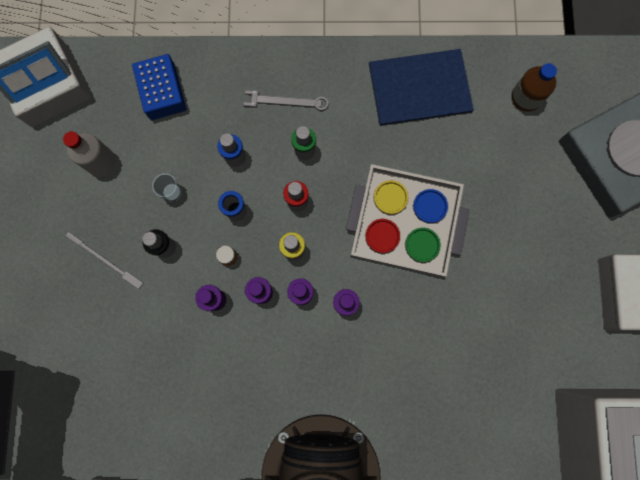

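View pics/scene0.png

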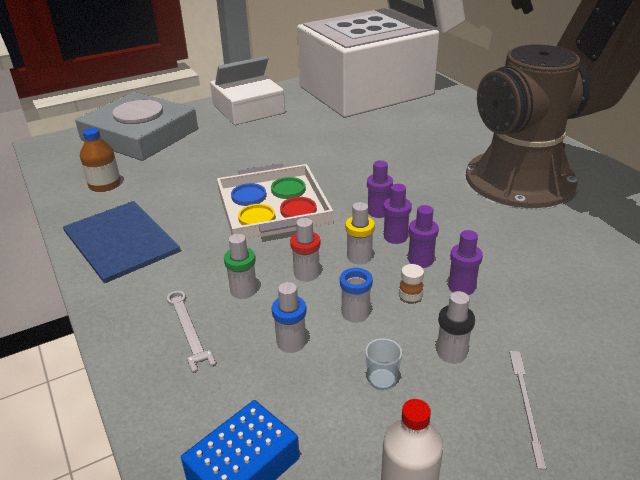

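The top view shows the red collar at (296,194), blue capped (230,147), yellow (292,245) and green (304,140). The look-alikes are open blue (231,204), black (155,242) and four purple vessels in the row at y≈290. The nests are yellow (391,197), blue (430,206), red (383,236) and green (423,245). The scene view agrees with this.

```bash
cat > h.py <<'E'
import numpy as np,cv2
def pts(ci,d):
    f=240/np.tan(np.radians(ci["vfov"]/2)); v,u=np.mgrid[:480,:640]
    c=np.stack([(u-ci["cx"])/f*d,(v-ci["cy"])/f*d,d],-1)
    V=ci["view"]; return (c-V[:3,3])@V[:3,:3]   # R^T (c-t)
E
python3 - <<'E'
from rig import robot
from h import *
hue={"red":(174,5),"yellow":(22,34),"green":(50,75),"blue":(105,122),"purple":(128,150)}
for n in("top","scene"):
    z=np.load(n+"0.npz");p,d=z["p"],z["d"];W=pts(robot.camera_info(n),d);h=cv2.cvtColor(p,cv2.COLOR_RGB2HSV)
    ok=(d>0)&(abs(W[...,1])<.5)&(W[...,0]>.2)&(W[...,0]<.85)
    print(n,"bench z",np.median(W[...,2][ok]))
    for c,(a,b) in hue.items():
        H=h[...,0]; m=((H>=a)&(H<=b) if a<b else (H>=a)|(H<=b))&(h[...,1]>130)&(h[...,2]>50)&ok
        for k,lo,hi in(("collar",.070,.082),("nest",.004,.024)):
            mm=(m&(W[...,2]>lo)&(W[...,2]<hi)).astype(np.uint8)
            N,L,S,C=cv2.connectedComponentsWithStats(mm)
            for i in range(1,N):
                if S[i,4]<60: continue
                q=W[L==i]; (x,y),r=cv2.minEnclosingCircle(q[:,:2].astype(np.float32)*1000)
                print(c,k,C[i].round(),S[i,4],"xy",round(x,1),round(y,1),"dia",round(2*r,1),"z",q[:,2].mean().round(4))
    mm=(ok&(W[...,2]>.106)&(W[...,2]<.118)).astype(np.uint8)
    N,L,S,C=cv2.connectedComponentsWithStats(mm)
    for i in range(1,N):
        if S[i,4]<25: continue
        q=W[L==i];(x,y),r=cv2.minEnclosingCircle(q[:,:2].astype(np.float32)*1000)
        print("knob",C[i].round(),S[i,4],"xy",round(x,1),round(y,1),"dia",round(2*r,1),"z",q[:,2].mean().round(4))
E
```

```text
top bench z 0.0011874940067788783
red collar [296. 196.] 248 xy 555.6 52.6 dia 51.3 z 0.0766
red nest [382. 235.] 916 xy 479.4 -130.8 dia 76.0 z 0.0123
yellow collar [292. 246.] 291 xy 449.5 59.2 dia 51.7 z 0.0762
yellow nest [391. 197.] 892 xy 564.0 -149.5 dia 76.9 z 0.0125
green collar [303. 142.] 188 xy 670.8 37.5 dia 49.6 z 0.0762
green nest [422. 245.] 881 xy 460.3 -212.8 dia 71.7 z 0.0123
blue collar [231. 149.] 229 xy 655.8 189.7 dia 51.2 z 0.0763
blue collar [230. 203.] 284 xy 535.1 184.5 dia 51.6 z 0.0759
blue nest [420.  95.] 4114 xy 805.4 -220.2 dia 233.8 z 0.0125
blue nest [430. 206.] 885 xy 544.7 -230.5 dia 74.3 z 0.0125
purple collar [258. 290.] 272 xy 359.2 124.3 dia 50.4 z 0.0765
purple collar [300. 292.] 283 xy 356.9 40.0 dia 50.0 z 0.0764
purple collar [210. 298.] 257 xy 344.2 220.8 dia 50.4 z 0.0763
purple collar [346. 302.] 301 xy 336.1 -49.4 dia 49.9 z 0.0766
knob [541.  79.] 94 xy 794.3 -452.1 dia 39.7 z 0.11
knob [302. 133.] 147 xy 672.2 38.9 dia 29.2 z 0.1122
knob [ 83. 148.] 213 xy 642.4 483.3 dia 51.5 z 0.1116
knob [226. 140.] 146 xy 655.4 191.0 dia 28.0 z 0
[... 1449 characters left out ...]
purple nest [463. 288.] 65 xy 355.8 234.1 dia 27.1 z 0.0165
knob [ 93. 141.] 91 xy 795.8 -453.9 dia 36.7 z 0.1111
knob [380. 165.] 109 xy 338.3 -49.1 dia 30.3 z 0.1108
knob [398. 188.] 130 xy 358.3 40.6 dia 30.8 z 0.1109
knob [360. 207.] 144 xy 450.1 58.8 dia 29.4 z 0.1109
knob [425. 210.] 154 xy 360.2 123.9 dia 30.7 z 0.111
knob [304. 223.] 162 xy 557.3 52.0 dia 34.9 z 0.1108
knob [469. 236.] 180 xy 345.1 220.9 dia 29.3 z 0.111
knob [237. 239.] 172 xy 672.7 37.4 dia 29.5 z 0.1108
knob [287. 289.] 222 xy 655.9 190.4 dia 29.8 z 0.1111
knob [459. 298.] 251 xy 454.8 332.1 dia 31.1 z 0.1112
knob [401. 438.] 338 xy 655.7 479.7 dia 44.3 z 0.1118
knob [432. 431.] 65 xy 627.8 492.1 dia 20.8 z 0.1125
```

Both views agree to about 1–2 mm, and the sizes and heights match the ones given. I'll start with red and check it before doing the rest.

```bash
cat >> h.py <<'E'
from rig import robot
V=dict(red=(.556,.053),yellow=(.450,.0592),green=(.672,.0382),blue=(.656,.1903))
N=dict(red=(.4797,-.129),yellow=(.5635,-.1484),green=(.4603,-.2128),blue=(.5441,-.2322))
y=np.array([-.3163,-.9487,0]); x=np.array([.9487,-.3163,0]); R=np.column_stack([x,y,[0,0,-1]])
H=.24; ZG=.081
def pick(c):
    robot.move_gripper(.62)
    p=V[c]
    robot.goto([*p,H],R) if np.linalg.norm(robot.read_position()[:2]-np.array([.213,.64]))<.05 else robot.servo_line([*p,H],R,speed=.25)
    robot.servo_line([*p,ZG],speed=.12); robot.move_gripper(0.)
    print(c,"grip mm",robot.read_grip_width()*88,"F",robot.read_finger_force(),"t",robot.read_t())
    robot.servo_line([*p,H],speed=.1)
    print(" lifted",robot.read_grip_width()*88,robot.read_force())
def place(c):
    p=N[c]
    robot.servo_line([*p,H],speed=.2); robot.servo_line([*p,ZG+.016],speed=.12)
    z=ZG+.016
    robot.dwell(.2); f0=robot.read_force()[2]
    while z>ZG+.006:
        z-=.001; robot.servo_line([*p,z],speed=.03)
        if robot.read_force()[2]-f0>2.5: break
    print(" down z",robot.read_position()[2]-ZG,robot.read_force()[2]-f0)
    robot.move_gripper(.62); robot.servo_line([*p,H],speed=.15); print(" t",robot.read_t())
E
python3 - <<'E'
from h import *
pick("red")
g=robot.read_grip_width()*88
if abs(g-28)<4: place("red")
p,d=robot.grab_frame("top"); cv2.imwrite("pics/t1.png",p[100:350,150:500,::-1])
E
```

```text
red grip mm 27.70075237685937 F 29.997060298919678 t 5.3167
 lifted 27.572608591828683 [ 0.45426481 -0.70615093 -3.64357692]
 down z 0.010060904421491143 11.278909571461515
 t 13.325
```

View pics/t1.png

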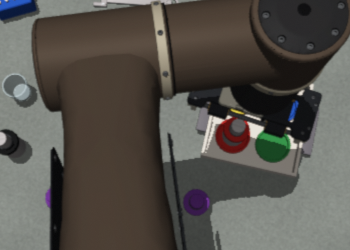

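The picture shows the red vessel upright in the red nest, at crop pixel (235,130). The grip width was 27.6 mm and the touchdown height fits, so I'll go on with the other three.

Run:
```python
from h import *
for c in("blue","yellow","green"):
    pick(c)
    g=robot.read_grip_width()*88
    if abs(g-28)>4: print("bad grip");break
    place(c)
else:
    robot.goto([.45,.40,.3],R)
for n in("top","scene"):
    p,d=robot.grab_frame(n); cv2.imwrite(f"pics/{n}2.png",p[:,:,::-1])
    W=pts(robot.camera_info(n),d); mm=((W[...,2]>.112)&(W[...,2]<.13)&(d>0)&(abs(W[...,0]-.512)<.12)&(abs(W[...,1]+.18)<.12)).astype(np.uint8)
    K,L,S,C=cv2.connectedComponentsWithStats(mm)
    for i in range(1,K):
        if S[i,4]>25: print(n,W[L==i].mean(0).round(4))
print(robot.read_t())
```

```text
blue grip mm 27.353602936615694 F 30.000127851963043 t 17.2333
 lifted 27.362628846092246 [-0.26033013 -0.27015633 -2.80928662]
 down z 0.010112239678974302 9.08447189440702
 t 26.4417
yellow grip mm 27.235389641580056 F 29.99993920326233 t 30.0667
 lifted 27.66294632317921 [-1.62329935 -0.32764443 -4.33514698]
 down z 0.010168313202350426 9.389772805333113
 t 38.275
green grip mm 27.51407167670437 F 29.996772408485413 t 41.5417
 lifted 27.513668995157232 [-1.03882221  0.02453626 -2.86928349]
 down z 0.010052869613147539 10.653751705602007
 t 50.2083
top [ 0.5623 -0.1468  0.1216]
top [ 0.544  -0.2305  0.1217]
top [ 0.4793 -0.128   0.1218]
top [ 0.4602 -0.2116  0.122 ]
scene [ 0.4623 -0.209   0.1191]
scene [ 0.5466 -0.2284  0.1192]
scene [ 0.4822 -0.1256  0.1192]
scene [ 0.565  -0.1445  0.1194]
52.5083
```

View pics/top2.png

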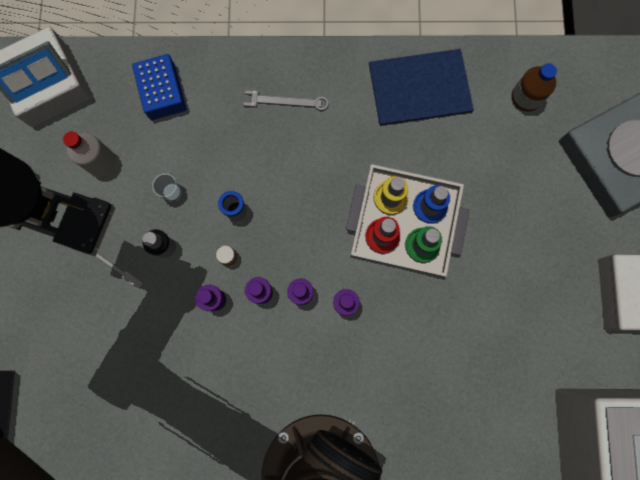

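View pics/scene2.png

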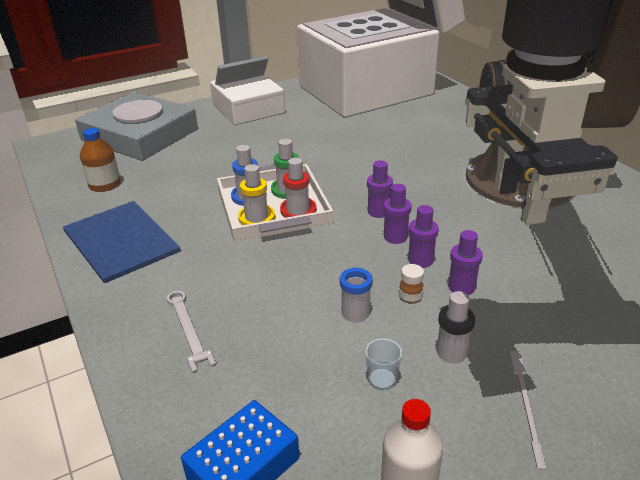

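All four vessels stand upright in the nests of their own colours, with knobs at (397,186), (440,193), (389,225) and (432,236) in the top view. Black at (155,242), open blue at (231,204) and the purple ones have not moved, and the arm is clear.

```bash
python3 -c "
from rig import robot
print(robot.job_done())"
```

```text
the job is handed in; nothing more can be done
None
```

The red, blue, yellow and green capped vessels each stand upright in the nest of their own colour, the look-alikes were left where they stood, and the job was handed in at about 53 s of the 109 s allowed.

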